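Index the pipe-nipple turntable and lock it with its pin

ROBOT

A 6-joint arm with a two-finger parallel gripper is mounted at the origin on the work surface. World frame = base frame: x ahead of the robot, y to its left, z up, the work surface at z = 0. Lengths are in m, angles in degrees, forces in N, time in s.
With the tool pointing down it reaches from about 0.4 to 0.825 m from the base axis. Payload 7 kg.
Tool frame: the origin (TCP) lies midway between the tips of the shut fingers; the grasp point (between the pads) lies 19 mm behind it; z points along the fingers, y is the line along which they close (so a half turn about z gives the same grasp; the last joint's range is limited). The gripper opens to 88 mm and grips with 3 to 60 N. Pads are 19 mm wide; open, the fingers measure 130 mm over their backs; the gripper's body (78 mm by 193 mm) begins 47 mm behind the grasp point.
Start: joints at [16.507, 20.546, 0.682, 0, -70.136, -16.507], TCP at [0.675, -0, 0.227] pointing down, gripper open.
Joint ranges: [-176.03, 176.03], [-82.01, 121.73], [-58.28, 71.71], [-173.87, 95.51], [-174.79, -0.11], [-173.66, 173.66]. Speed limits (degrees/s): [136.94, 136.94, 172.46, 180, 180, 180].

INTERFACE

Orientations are given as [roll, pitch, yaw] about the fixed x, y, z axes, in that order (R = Rz(yaw) Ry(pitch) Rx(roll)).
In Python, from plant import ctrl gives the robot as it stands. The module is installed in compiled form; this text tells all that it offers.
- The arm moves only by the tool send_rows, never from a script. Its argument "plan" is a list that holds one entry, the list of rows, each a list of 6 numbers: the shift along the tool's x, y, z in normalised numbers (1 is 75 cm), then the turn, a rotation vector about the tool's x, y, z in parts of the range, where 1.0 means 60 degrees. A call has 1 to 8 rows; each row is the pose to reach, as a shift and turn from the pose commanded when the call began, along the tool's axes at that moment; what a row does not reach only later rows make up. A row lasts 1/12 s, in which the tool goes at most 41.7 mm and 7.16 degrees, less where a joint would pass 70% of its speed; a pose out of reach is approached as far as the arm can. A shift or turn number past 1, either way, is cut back to 1. A call with a gripper value outside its range is refused whole. "fingers" is the opening, from 0 (shut) to 1 (fully open), set as the call begins (left out, the last holds). The fingers move at their own pace and stop on an object; the grip force is fixed at half the most. Time passes only in rows, so rows that repeat a pose let the fingers close. It gives the time, the measured TCP pose, the force, the opening and the grip force at its end, in the units of the state.
- ctrl.get_obs(): the state, without advancing time (a new reading comes with each control period).
- ctrl.snapshot(name): name is "scene" or "side" or "wrist"; returns a dict with "img" (420x560x3 uint8, red, green, blue), "K" (3x3 intrinsics, pixels), "pose" (4x4, takes a point from camera to world coordinates). Camera axes: x right, y down, z forward; pixel columns grow to the right and rows downward; lengths in m; the calibration is good to about 2 mm. The wrist camera is an equidistant fisheye: a pixel r from the principal point sees the ray r / f radians off the axis. A picture is of the moment at which its call begins. There is no depth.
- ctrl.close_job(): hands the job in; it is judged then, once.
The state is a dict: "clock": time; "joint_pos": joint angles; "qvel": joint speeds; "tau": joint torques, N m; "tool_pos": TCP position; "orientation": TCP orientation; "force": force on the tool from outside, world axes, zero at the start; "moment": the same for the moment, N m; "opening": finger opening in m; "gripper_force": force on a finger pad.
Only numpy, scipy, OpenCV 4.12 (cv2) and the standard library are available. Lean on these libraries where they do the work, as an engineer would, in place of code of your own. Each camera call takes 0.05 s, during which the arm holds its last target. There are 200 camera calls.

TASK

The index table of the pipe fixture was left standing between two positions. Gently push it on, counter-clockwise seen from above, by its red post until you feel it click into the next detent, then take the orange-handled lock pin out of its grey stand and put it upright through the hole in the yellow ear, fully home with its collar down on the ear, so that the table is locked. Do not force the table or the pin, leave the other things on the bench alone, and let go of everything.

Things in the scene. Friction and masses are not known exactly. Their poses are not given: they have to be found in the camera images.
- turntable: Round aluminium index table, 206 mm across, 14 mm thick, turning about a vertical axis on a fixed square blue base plate (300 x 300 x 22 mm, pose not measured). Origin: on the axis, at the disc's underside, 24 mm above the bench. z up; x points along the yellow ear, so its yaw is the table's angle, growing counter-clockwise from above. Never load it with more than 25 N: push, do not clamp it.
- hub_top (a point): Centre of the hub's top (hub 44 mm across, 12 mm above the disc). The table starts at rest 17 to 46 degrees short, counter-clockwise, of the next detent; where that is is not measured, it must be felt. Light drag, 1 to 2 N at the red post. A backstop blocks it soon if turned clockwise; it can be overrun past the detent, and pushed back.
- push_post (a point): Centre of the top of the red push post: round, 20 mm thick, 50 mm high, top 88 mm above the bench, 80 mm from the axis, 120 degrees counter-clockwise from the ear. About 10 degrees before the detent the resistance here rises to 6 to 11 N, then fades, and about 5 degrees before it the table jumps ahead by itself, some 7 mm at the post, and sits centred. Pushing it out takes about 6 to 10 N.
- nipple (a point): Top centre of one of three pipe nipples clamped on the disc (27 mm thick on 38 mm clamps, tops 45 mm above the disc), 70 mm from the axis at 180, 240 and 300 degrees counter-clockwise from the ear; this one is at 180. At 60 degrees stands an empty clamp, 8 mm high.
- lock_hole (a point): Centre of the mouth of the lock hole in the yellow ear (44 x 40 mm, 14 mm thick, top 38 mm above the bench), 125 mm from the axis. 14.5 mm wide, 2 mm chamfer, right through. z up. In the detent it stands over an equal hole through the base plate, 2 mm below the ear; anywhere else the pin stops on the plate after 16 mm. Press the pin with no more than 25 N.
- pin: Lock pin, about 120 g: steel shank 12 mm thick, 36 mm long with a 3 mm chamfered foot, a dark collar 24 mm across and 6 mm thick, an orange round handle 18 mm thick and 46 mm long. Origin: centre of the foot's end; z along the pin to the handle. It starts upright in the stand, foot 4 mm above the bench. Home in the ear, its origin lies 36 mm below the mouth of the hole.
- pin_stand: Grey block 60 x 60 x 40 mm, fixed to the bench, with a 14.5 mm hole down its middle that holds the pin. Origin: centre of its underside.
- tee: Bystander: dark malleable pipe tee, 72 mm long, 58 mm high, origin under its centre.
- tape_box: Bystander: plain cardboard box 75 x 55 x 40 mm, origin under its centre.
- drink: Bystander: clear bottle with a blue band, 60 mm thick, 190 mm high, origin under its centre.
- wrench: Bystander: red flat wrench 220 mm long, lying along its x axis.
- hammer: Bystander: hammer 260 mm long, lying along its x axis.
- red_cup: Bystander: red plastic cup 72 mm across, 60 mm high, origin under its centre.
- bush: Bystander: brass bush 40 mm across, 35 mm high, origin under its centre.
Things that resemble listed ones, but are neither listed nor needed, are in the scene too. What is shaped like the pin but blue, pink or turquoise is not meant.

How it is judged:
By the outcome, as a careful person would: the job done as asked, in the order asked, and still so for the second after the job is handed in, with the robot touching nothing.
It also fails if it takes over 72 s, if anything falls off the work surface, if the arm or the gripper's body presses on something with over 40 N, if the wrist force passes 120 N, or if a joint passes its speed limit or range.

## Working session

There is one attempt and no reset: what is moved stays moved. The work goes in short steps, Python scripts to look and compute and a tool call to move; the robot and the scene stay as the last step left them, time stands still between calls to the robot, and variables do not carry over. Pictures are saved under pics/ and viewed, at most 10 in all, crops included, and the job is handed in when it is done.

Besides the shell and the picture viewer there is one more tool, called after "Emit:" by a JSON object that holds its "fn" and its "kwargs". send_rows: Moves the arm, as the interface text tells. Its arguments: {"type":"object","properties":{"plan":{"type":"array","items":{"type":"array","items":{"type":"array","items":{"type":"number"}}}},"fingers":{"type":"number"}},"required":["plan"]}

```bash
mkdir -p pics
cat > h.py <<'E'
import numpy as np, cv2
from plant import ctrl
from scipy.spatial.transform import Rotation as R
def snap(n,f=None):
    s=ctrl.snapshot(n)
    if f: cv2.imwrite('pics/'+f,s['img'][:,:,::-1])
    return s
def ray(s,u,v):
    K=s['K'];T=np.array(s['pose']);d=np.linalg.inv(K)@[u,v,1.];return T[:3,3],T[:3,:3]@d
def plane(s,u,v,z):
    o,d=ray(s,u,v);return o+d*(z-o[2])/d[2]
def proj(s,p):
    T=np.linalg.inv(s['pose']);c=T[:3,:3]@p+T[:3,3];q=s['K']@c;return q[:2]/q[2]
def blobs(s,lo,hi,amin=40):
    h=cv2.cvtColor(s['img'],cv2.COLOR_RGB2HSV)
    m=cv2.inRange(h,np.array(lo),np.array(hi));n,l,st,c=cv2.connectedComponentsWithStats(m)
    return [(st[i].tolist(),c[i].round(1).tolist()) for i in range(1,n) if st[i,4]>=amin],l
E
python3 - <<'E'
from h import *
a=snap('scene','a.png');b=snap('side','b.png')
for s in(a,b): print(np.array(s['K']).round(1).tolist(),np.array(s['pose']).round(3).tolist())
print(ctrl.get_obs())
E
```

```text
[[425.8, 0.0, 277.0], [0.0, 425.8, 201.9], [0.0, 0.0, 1.0]] [[-0.649, 0.439, -0.622, 1.313], [0.761, 0.39, -0.519, 0.627], [0.014, -0.81, -0.587, 0.807], [0.0, 0.0, 0.0, 1.0]]
[[449.9, 0.0, 278.9], [0.0, 449.9, 202.0], [0.0, 0.0, 1.0]] [[-0.967, -0.15, 0.206, 0.339], [-0.255, 0.59, -0.767, 0.893], [-0.006, -0.794, -0.608, 0.803], [0.0, 0.0, 0.0, 1.0]]
{'clock': 0.1, 'joint_pos': array([ 1.65070229e+01,  2.05878764e+01,  6.39673684e-01, -1.63581706e-02,
       -7.01331179e+01, -1.65068922e+01]), 'qvel': array([ 0.0436003 , -0.05876583,  0.23332339,  0.13752784,  0.03895282,
        0.08486893]), 'tau': array([-1.42273191e-03, -5.84165347e+01,  2.93752134e+01,  7.01551259e+00,
        1.01412315e-02, -6.66964229e-05]), 'tool_pos': array([ 6.74589024e-01, -2.66691232e-05,  2.25719474e-01]), 'orientation': array([ 1.79917661e+02, -8.36292657e-03, -9.00054334e+01]), 'force': array([ 0.05319392, -0.88159048, -0.51431817]), 'moment': array([ 0.00779927,  0.00571346, -0.02293129]), 'gripper_force': 0.0, 'opening': 0.08723332882752528}
```

View pics/a.png

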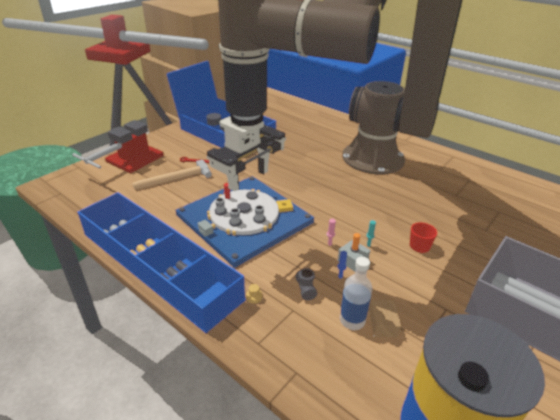

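View pics/b.png

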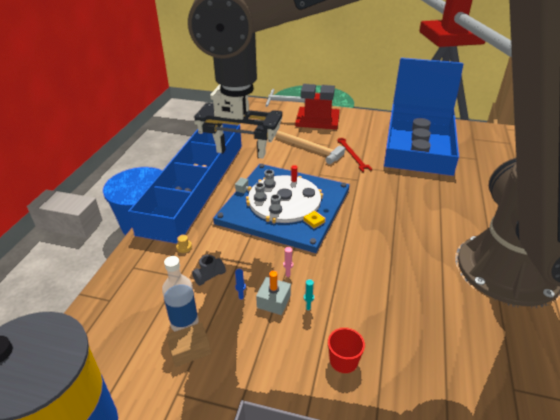

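Scene view: table at (243,210), yellow ear (285,206), red post (227,190). Orange-handled pin in the grey stand at (355,245). Side view: ear (314,218), post (294,173), orange pin (273,280). The blue (342,263), pink (332,230) and turquoise (371,233) pins look similar, but they aren't orange and don't stand in the grey block. I'll measure and take an enlarged crop to confirm.

Run:
```python
from h import *
a=snap('scene');b=snap('side')
for n,s in(('a',a),('b',b)):
    print(n)
    for c,lo,hi in(('yellow',(22,170,150),(32,255,255)),('orange',(6,190,150),(17,255,255)),('red',(0,190,90),(4,255,255)),('pink',(150,60,120),(175,255,255)),('turq',(84,150,80),(95,255,255)),('blue',(108,200,60),(120,255,255))):
        B,l=blobs(s,lo,hi,15)
        B=[x for x in B if 180<x[1][0]<400 and 130<x[1][1]<340]
        print(c,B[:8])
    h=cv2.cvtColor(s['img'],cv2.COLOR_RGB2HSV)
    m=cv2.inRange(h,np.array((0,0,190)),np.array((180,60,255)))
    cs,_=cv2.findContours(m,cv2.RETR_EXTERNAL,cv2.CHAIN_APPROX_NONE)
    for k in cs:
        if cv2.contourArea(k)>600:
            print('white',cv2.boundingRect(k),cv2.contourArea(k))
ca=cv2.resize(a['img'][170:330,170:400],None,fx=3.4,fy=3.4,interpolation=2)[:,:,::-1]
cb=cv2.resize(b['img'][150:330,200:360],None,fx=3.3,fy=3.3,interpolation=2)[:,:,::-1]
cv2.imwrite('pics/ca.png',ca);cv2.imwrite('pics/cb.png',cb)
```

```text
a
yellow []
orange []
red []
pink [([328, 219, 7, 26, 92], [330.9, 229.8])]
turq []
blue []
white (32, 337, 150, 83) 5724.5
white (0, 241, 41, 56) 1004.0
white (209, 190, 70, 41) 1018.0
b
yellow [([304, 211, 20, 15, 183], [313.8, 218.2]), ([180, 236, 7, 5, 24], [182.9, 237.8])]
orange [([269, 270, 9, 20, 112], [273.0, 280.2])]
red [([338, 139, 33, 32, 158], [353.9, 155.3]), ([292, 166, 5, 15, 62], [293.8, 172.5])]
pink [([284, 247, 9, 29, 157], [288.0, 260.1])]
turq [([304, 280, 10, 30, 164], [308.7, 293.1])]
blue [([237, 270, 7, 28, 125], [239.5, 282.1])]
white (5, 243, 53, 40) 672.0
white (248, 175, 73, 44) 1488.0
white (53, 166, 76, 49) 652.0
```

View pics/ca.png

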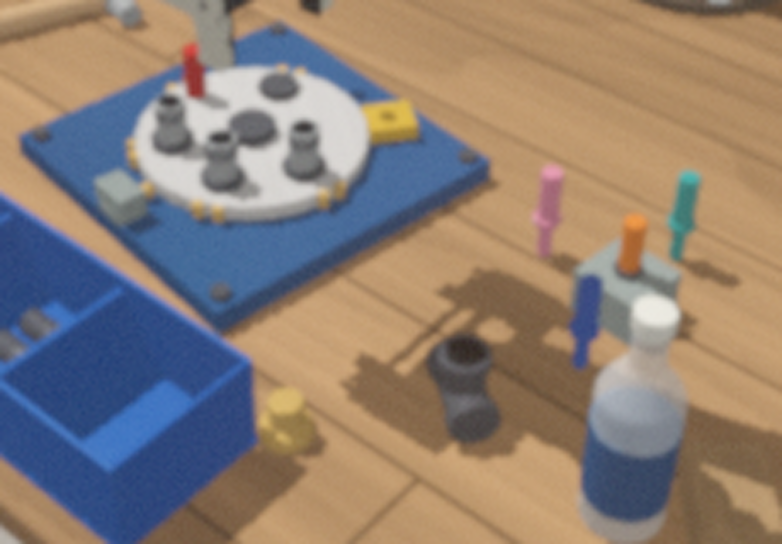

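View pics/cb.png

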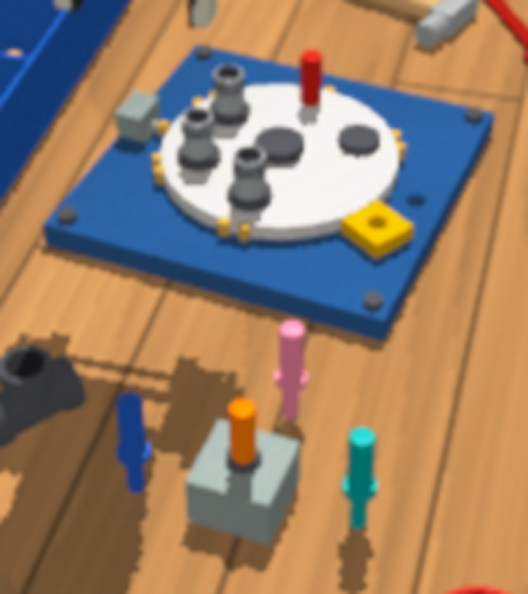

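The crops confirm it: the orange pin is the one standing in the grey block, and pink, turquoise and blue stand loose around it. The side crop also shows a dark hole in the base plate at about (326,211), probably the detent's lock position.

Run:
```python
from h import *
a=snap('scene');b=snap('side')
P={'ear':((284.1,204.7),(314.2,217.0),.038),'pintop':((356.5,235.3),(273.3,273.3),.092),'post':((226.2,184.7),(294.2,167.3),.088),'hub':((244.4,207.1),(284.8,193.3),.05),'platehole':(None,(326.4,210.9),.022),
'pink':((332,220),(288,249.5),.085),'turq':((372,222.5),(309.5,282),.085),'blue':((343,253),(239.5,272),.085)}
r={}
for k,(u,v,z) in P.items():
    q=[plane(s,*x,z) for s,x in((a,u),(b,v)) if x]
    print(k,[x.round(4).tolist() for x in q]);r[k]=np.mean(q,0)
    if u:
        o1,d1=ray(a,*u);o2,d2=ray(b,*v);t=np.linalg.lstsq(np.c_[d1,-d2],o2-o1,rcond=None)[0];p,q=o1+d1*t[0],o2+d2*t[1]
        print('   tri',((p+q)/2).round(4),np.linalg.norm(p-q).round(4))
c=r['hub'][:2]
for k in('ear','post','platehole'):
    d=r[k][:2]-c;print(k,np.hypot(*d),np.degrees(np.arctan2(d[1],d[0])))
print('stand-relative',{k:(r[k]-r['pintop'])[:2].round(3) for k in('pink','turq','blue')})
w=ctrl.snapshot('wrist');cv2.imwrite('pics/w.png',w['img'][:,:,::-1]);print(w['K'],np.array(w['pose']).round(3))
```

```text
ear [[0.4951, -0.0276, 0.038], [0.4892, -0.0306, 0.038]]
   tri [ 0.4899 -0.0326  0.0344] 0.003
pintop [[0.531, 0.2445, 0.092], [0.5267, 0.244, 0.092]]
   tri [0.5274 0.2424 0.0893] 0.0013
post [[0.5862, -0.1824, 0.088], [0.5798, -0.1792, 0.088]]
   tri [ 0.5815 -0.1874  0.083 ] 0.0008
hub [[0.5956, -0.0981, 0.05], [0.5876, -0.099, 0.05]]
   tri [ 0.5894 -0.1048  0.0444] 0.002
platehole [[0.4647, -0.0845, 0.022]]
pink [[0.5125, 0.1558, 0.085], [0.5155, 0.1571, 0.085]]
   tri [0.515  0.1577 0.0867] 0.0015
turq [[0.4491, 0.2439, 0.085], [0.4472, 0.2427, 0.085]]
   tri [0.4474 0.2428 0.0841] 0.0013
blue [[0.604, 0.2517, 0.085], [0.601, 0.2523, 0.085]]
   tri [0.6018 0.2505 0.0828] 0.0002
ear 0.12135214370324318 145.06684210513038
post 0.08264243680659697 -96.01265274339953
platehole 0.12775107711012332 173.66969289696465
stand-relative {'pink': array([-0.015, -0.088]), 'turq': array([-0.081, -0.001]), 'blue': array([0.074, 0.008])}
[[325.1922621    0.         281.35305837]
 [  0.         325.1922621  210.00768223]
 [  0.           0.           1.        ]] [[-1.     0.001 -0.     0.676]
 [ 0.001  0.967  0.255 -0.068]
 [ 0.     0.255 -0.967  0.384]
 [ 0.     0.     0.     1.   ]]
```

View pics/w.png

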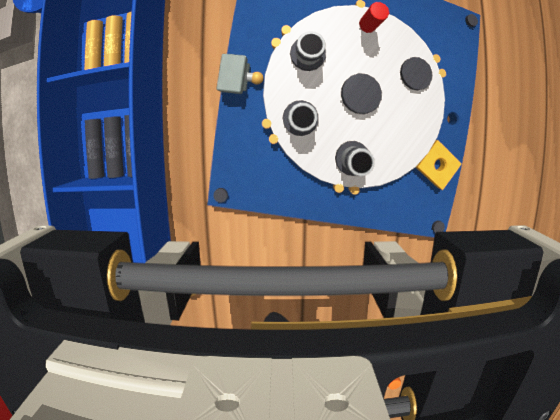

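Wrist view: hub (361,95), ear hole (439,163), plate hole (453,118), red post top (378,11).

```bash
cat >> h.py <<'E'
def wplane(s,u,v,z):
    K=np.array(s['K']);T=np.array(s['pose']);x=(u-K[0,2])/K[0,0];y=(v-K[1,2])/K[1,1];r=np.hypot(x,y)
    d=T[:3,:3]@np.array([x/r*np.sin(r),y/r*np.sin(r),np.cos(r)]);o=T[:3,3];return o+d*(z-o[2])/d[2]
def wblob(s,lo,hi,amin=30): return blobs(s,lo,hi,amin)[0]
E
python3 - <<'E'
from h import *
w=snap('wrist')
h=wplane(w,361,94,.05)
print(h.round(4))
for n,u,v,z in(('ear',439,163,.038),('plate',453,118,.022),('post',380,9,.088)):
    p=wplane(w,u,v,z);d=(p-h)[:2];print(n,p.round(4),np.hypot(*d).round(4),np.degrees(np.arctan2(d[1],d[0])).round(1))
E
```

```text
[ 0.5935 -0.1038  0.05  ]
ear [ 0.4933 -0.0331  0.038 ] 0.1227 144.8
plate [ 0.468  -0.0877  0.022 ] 0.1265 172.7
post [ 0.5827 -0.1859  0.088 ] 0.0829 -97.5
```

Careful with the scale: shifts go in shares of 75 cm and turns go in shares of 60 degrees. That gives: 18.2 cm / 75 = 0.2427, 14.3 cm / 75 = 0.1907.

Emit:
{"fn": "send_rows", "kwargs": {"plan": [[[0.04,0.032,0.02,0,0,0],[0.08,0.064,0.04,0,0,0],[0.12,0.096,0.0667,0,0,0],[0.16,0.1267,0.0933,0,0,0],[0.2,0.16,0.12,0,0,0],[0.2267,0.18,0.1333,0,0,0],[0.2427,0.1907,0.1467,0,0,0],[0.2427,0.1907,0.1467,0,0,0]]], "fingers": 0}}

```text
clock: 1.07
tool_pos: [0.5289, -0.1838, 0.1147]
orientation: [179.8, 0.0, -90.2]
force: [0.3, 0.3, -0.6]
opening: 0.0397
gripper_force: 0.0
```

Scaled: 5.3 cm / 75 = 0.0707, 4 cm / 75 = 0.0533.

Emit:
{"fn": "send_rows", "kwargs": {"plan": [[[0,0,0.0267,0,0,0],[0,0,0.0533,0,0,0],[0,0,0.0707,0,0,0],[0,0,0.0707,0,0,0],[0,0,0.0707,0,0,0],[0,0,0.0707,0,0,0]]]}}

```text
clock: 1.57
tool_pos: [0.5333, -0.1818, 0.0646]
orientation: [-179.9, -0.0, -89.9]
force: [-0.9, 0.9, 0.9]
opening: 0.0023
gripper_force: 0.0
```

Scaled: -2.7 cm / 75 = -0.036, -2.4 cm / 75 = -0.032.

Emit:
{"fn": "send_rows", "kwargs": {"plan": [[[0,-0.0053,0,0,0,0],[0,-0.0107,0,0,0,0],[0,-0.016,0,0,0,0],[0,-0.02,0,0,0,0],[0,-0.024,0,0,0,0],[0,-0.028,0,0,0,0],[0,-0.032,0,0,0,0],[0,-0.036,0,0,0,0]]]}}

```text
clock: 2.23
tool_pos: [0.5584, -0.1822, 0.0633]
orientation: [179.9, -0.0, -90.0]
force: [-2.7, -2.6, 0.5]
opening: 0.0004
gripper_force: 1.3
```

Scaled: -0.8 cm / 75 = -0.0107, -0.6 cm / 75 = -0.008.

Emit:
{"fn": "send_rows", "kwargs": {"plan": [[[0,-0.0027,0,0,0,0],[0,-0.0053,0,0,0,0],[0,-0.008,0,0,0,0],[0,-0.0107,0,0,0,0],[0,-0.0107,0,0,0,0]]]}}

```text
clock: 2.65
tool_pos: [0.5676, -0.182, 0.0636]
orientation: [-180.0, 0.0, -90.0]
force: [-1.1, -0.2, -1.0]
opening: 0.0007
gripper_force: 0.4
```

Scaled: -0.4 cm / 75 = -0.0053, -0.3 cm / 75 = -0.004.

Emit:
{"fn": "send_rows", "kwargs": {"plan": [[[0,-0.0013,0,0,0,0],[0,-0.0027,0,0,0,0],[0,-0.004,0,0,0,0],[0,-0.0053,0,0,0,0]]]}}

```text
clock: 2.98
tool_pos: [0.571, -0.182, 0.0636]
orientation: [180.0, 0.0, -90.0]
force: [-1.3, -1.4, 0.1]
opening: 0.0005
gripper_force: 0.8
```

Scaled: -0.3 cm / 75 = -0.004, -0.2 cm / 75 = -0.0027.

Emit:
{"fn": "send_rows", "kwargs": {"plan": [[[0,-0.0013,0,0,0,0],[0,-0.0027,0,0,0,0],[0,-0.004,0,0,0,0]]]}}

```text
clock: 3.23
tool_pos: [0.5741, -0.182, 0.0636]
orientation: [-180.0, 0.0, -90.0]
force: [-2.4, -0.9, -0.5]
opening: 0.0001
gripper_force: 0.8
```

Run:
```python
from h import *
o=ctrl.get_obs();print(o['force'],o['tool_pos'])
b=snap('side')
for z,lo,hi in((.038,(22,150,120),(32,255,255)),(.07,(0,190,90),(4,255,255))):
    for x in blobs(b,lo,hi,15)[0]:
        if 270<x[1][0]<345 and 155<x[1][1]<235:
            p=plane(b,*x[1],z);d=p[:2]-[.591,-.1015];print(x,p.round(4),np.degrees(np.arctan2(d[1],d[0])))
```

```text
[-2.38365126 -0.89608152 -0.45922113] [ 0.57410734 -0.18202151  0.06357534]
([311, 207, 20, 15, 198], [320.7, 214.0]) [ 0.4746 -0.0474  0.038 ] 155.07504003347725
([286, 165, 4, 15, 56], [287.4, 172.4]) [ 0.5989 -0.1747  0.07  ] -83.83246726450798
```

Scaled: -0.4 cm / 75 = -0.0053, -0.3 cm / 75 = -0.004.

Emit:
{"fn": "send_rows", "kwargs": {"plan": [[[0,-0.0013,0,0,0,0],[-0.0007,-0.0027,0,0,0,0],[-0.0013,-0.004,0,0,0,0],[-0.0013,-0.0053,0,0,0,0]]]}}

```text
clock: 3.62
tool_pos: [0.5781, -0.181, 0.0636]
orientation: [-180.0, -0.0, -90.0]
force: [-1.4, -0.8, 0.2]
opening: 0.0002
gripper_force: 0.8
```

Scaled: -0.3 cm / 75 = -0.004, -0.2 cm / 75 = -0.0027.

Emit:
{"fn": "send_rows", "kwargs": {"plan": [[[0,-0.0013,0,0,0,0],[-0.0007,-0.0027,0,0,0,0],[-0.0013,-0.004,0,0,0,0]]]}}

```text
clock: 3.87
tool_pos: [0.5805, -0.1802, 0.0635]
orientation: [179.9, -0.0, -90.0]
force: [-5.4, -4.7, 2.5]
opening: 0.0004
gripper_force: 2.5
```

Scaled: -0.2 cm / 75 = -0.0027, -0.1 cm / 75 = -0.0013.

Emit:
{"fn": "send_rows", "kwargs": {"plan": [[[0,-0.0013,0,0,0,0],[-0.0007,-0.0027,0,0,0,0]]]}}

```text
clock: 4.03
tool_pos: [0.5809, -0.1801, 0.0634]
orientation: [179.8, -0.0, -90.0]
force: [-10.2, -5.6, 6.1]
opening: 0.0002
gripper_force: 5.4
```

Scaled: -0.2 cm / 75 = -0.0027, -0.1 cm / 75 = -0.0013.

Emit:
{"fn": "send_rows", "kwargs": {"plan": [[[0,-0.0013,0,0,0,0],[-0.0007,-0.0027,0,0,0,0]]]}}

```text
clock: 4.2
tool_pos: [0.5822, -0.1799, 0.0633]
orientation: [179.7, -0.0, -90.0]
force: [-7.9, -5.9, 4.3]
opening: 0.0004
gripper_force: 4.7
```

Scaled: -0.1 cm / 75 = -0.0013.

Emit:
{"fn": "send_rows", "kwargs": {"plan": [[[0,-0.0013,0,0,0,0],[0,-0.0013,0,0,0,0]]]}}

```text
clock: 4.37
tool_pos: [0.5846, -0.1796, 0.0634]
orientation: [179.9, -0.0, -90.0]
force: [-4.6, -3.2, 0.6]
opening: 0.0005
gripper_force: 2.4
```

Scaled: -0.1 cm / 75 = -0.0013.

Emit:
{"fn": "send_rows", "kwargs": {"plan": [[[0,-0.0013,0,0,0,0],[0,-0.0013,0,0,0,0]]]}}

```text
clock: 4.53
tool_pos: [0.5865, -0.1793, 0.0635]
orientation: [180.0, -0.0, -90.0]
force: [-2.4, -1.6, 0.1]
opening: 0.0006
gripper_force: 1.3
```

Emit:
{"fn": "send_rows", "kwargs": {"plan": [[[0,-0.0007,0,0,0,0],[0,-0.0013,0,0,0,0]]]}}

```text
clock: 4.7
tool_pos: [0.5883, -0.1789, 0.0636]
orientation: [-180.0, 0.0, -90.0]
force: [-1.8, -0.2, -0.4]
opening: 0.0006
gripper_force: 0.4
```

Emit:
{"fn": "send_rows", "kwargs": {"plan": [[[0,0,0,0,0,0],[0,0,0,0,0,0]]]}}

```text
clock: 4.87
tool_pos: [0.5889, -0.1788, 0.0638]
orientation: [-179.9, 0.0, -90.0]
force: [-0.8, -0.2, 0.5]
opening: 0.0008
gripper_force: 0.0
```

Run:
```python
from h import *
o=ctrl.get_obs();print(o['force'],o['tool_pos'])
b=snap('side')
for z,lo,hi in((.038,(22,150,120),(32,255,255)),(.07,(0,190,90),(4,255,255))):
    for x in blobs(b,lo,hi,15)[0]:
        if 270<x[1][0]<345 and 155<x[1][1]<235:
            p=plane(b,*x[1],z);d=p[:2]-[.591,-.1015];print(x,p.round(4),np.degrees(np.arctan2(d[1],d[0])))
```

```text
[-0.79903061 -0.16998919  0.49228004] [ 0.58894772 -0.17875287  0.06380493]
([317, 202, 18, 14, 183], [325.5, 208.3]) [ 0.4665 -0.0752  0.038 ] 168.05392194625685
([279, 165, 5, 15, 61], [281.3, 171.9]) [ 0.6169 -0.1728  0.07  ] -70.0488651589192
```

Scaled: -0.1 cm / 75 = -0.0013, -0.05 cm / 75 = -0.0007.

Emit:
{"fn": "send_rows", "kwargs": {"plan": [[[-0.0007,-0.0013,0,0,0,0],[-0.0007,-0.0013,0,0,0,0],[-0.0007,-0.0013,0,0,0,0]]]}}

```text
clock: 5.17
tool_pos: [0.5893, -0.1784, 0.0636]
orientation: [-180.0, 0.0, -90.0]
force: [-0.0, 0.0, 0.3]
opening: 0.0004
gripper_force: 0.0
```

```bash
cat > m.py <<'E'
from h import *
o=ctrl.get_obs();print(o['force'],o['gripper_force'],o['tool_pos'])
b=snap('side','s%d.png'%(o['clock']*100))
for z,lo,hi in((.038,(22,150,120),(32,255,255)),(.07,(0,190,90),(4,255,255))):
    for x in blobs(b,lo,hi,15)[0]:
        if 270<x[1][0]<345 and 155<x[1][1]<235:
            p=plane(b,*x[1],z);d=p[:2]-[.591,-.1015];print(x,p.round(4),np.degrees(np.arctan2(d[1],d[0])))
E
python3 m.py; ls pics
```

```text
[-0.00842277  0.00951419  0.28576995] 0.0 [ 0.58926613 -0.17837262  0.06361955]
([317, 201, 18, 15, 182], [325.8, 207.8]) [ 0.466  -0.0775  0.038 ] 169.14605434500183
([279, 165, 5, 15, 64], [280.7, 171.9]) [ 0.6186 -0.1724  0.07  ] -68.72895121069512
a.png
b.png
ca.png
cb.png
s516.png
w.png
```

```bash
python3 m.py
python3 - <<'E'
import cv2
i=cv2.imread('pics/s516.png');cv2.imwrite('pics/c2.png',cv2.resize(i[145:250,235:365],None,fx=5,fy=5,interpolation=2))
E
```

```text
[-0.64079935 -0.57216057  0.06778271] 0.0 [ 0.58917737 -0.17841145  0.06359385]
([317, 201, 18, 15, 181], [325.7, 207.8]) [ 0.4663 -0.0775  0.038 ] 169.09337212232933
([279, 165, 5, 15, 64], [280.7, 171.9]) [ 0.6186 -0.1724  0.07  ] -68.72895121069512
```

View pics/c2.png

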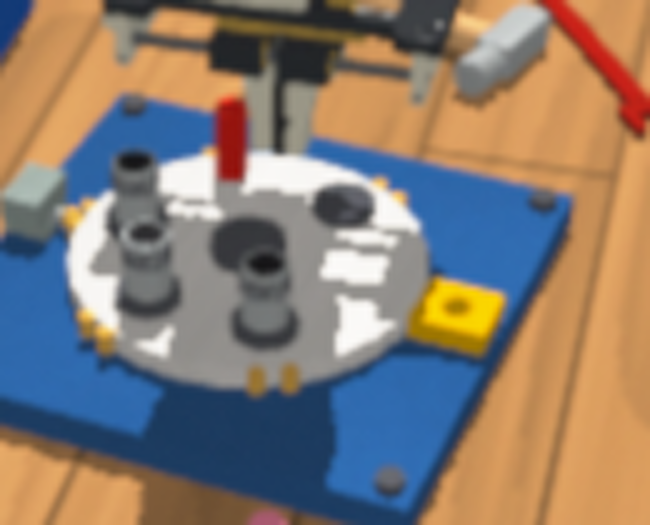

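Ear hole is now at side pixel (326.6,206.0). The ear covers the plate hole, and there may be a slim gap between post and finger.

Run:
```python
from h import *
b=snap('side')
p=plane(b,326.4,210.9,.022);q=plane(b,326.6,206,.038);print(p,q,proj(b,p+[0,0,.016]))
c=[.591,-.1015]
for x in(p,q): d=x[:2]-c;print(np.degrees(np.arctan2(d[1],d[0])))
```

```text
[ 0.4646607  -0.08449292  0.022     ] [ 0.4653137 -0.0860191  0.038    ] [326.73810166 206.36612181]
172.33325424143555
172.97819139847743
```

Scaled: 1.5 cm / 75 = 0.02, 1 cm / 75 = 0.0133.

Emit:
{"fn": "send_rows", "kwargs": {"plan": [[[0,0.0027,0,0,0,0],[0,0.0067,0,0,0,0],[0,0.0133,0,0,0,0],[0,0.02,0,0,0,0],[0,0.02,0,0,0,0]]]}}

```text
clock: 5.73
tool_pos: [0.5726, -0.1785, 0.0636]
orientation: [180.0, 0.0, -90.0]
force: [-0.4, 0.9, -0.9]
opening: 0.0003
gripper_force: 0.0
```

```bash
python3 m.py
```

```text
[-0.40255172  0.87807546 -0.93951324] 0.0 [ 0.5726331  -0.17851734  0.06355839]
([317, 201, 18, 15, 179], [325.8, 207.8]) [ 0.466  -0.0775  0.038 ] 169.14605434500183
([279, 165, 5, 15, 61], [280.7, 171.8]) [ 0.6187 -0.1729  0.07  ] -68.77503209765146
```

Clicked: the ear stays put after I backed off, and its hole lies over the plate hole at about 172.5°. Now retracting and heading for the pin.

Scaled: -22 cm / 75 = -0.2933, 4.4 cm / 75 = 0.0587.

Emit:
{"fn": "send_rows", "kwargs": {"plan": [[[0,0,-0.04,0,0,0],[0,0,-0.0933,0,0,0],[-0.04,0,-0.1333,0,0,0],[-0.08,0.0133,-0.1733,0,0,0],[-0.1333,0.0267,-0.1933,0,0,0],[-0.1867,0.04,-0.1933,0,0,0],[-0.24,0.0533,-0.1933,0,0,0],[-0.2933,0.0587,-0.1933,0,0,0]]]}}

```text
clock: 6.45
tool_pos: [0.5291, 0.041, 0.2096]
orientation: [-179.9, 0.1, -90.0]
force: [-0.0, -0.6, 0.7]
opening: 0.0002
gripper_force: 0.0
```

Emit:
{"fn": "send_rows", "kwargs": {"plan": [[[-0.0533,0,0,0,0,0],[-0.1067,0,0,0,0,0],[-0.16,0,0,0,0,0],[-0.2133,0,0,0,0,0],[-0.2667,0,0,0,0,0],[-0.32,0,0,0,0,0],[-0.3453,0,0,0,0,0],[-0.3453,0,0,0,0,0]]], "fingers": 0.5}}

```text
clock: 7.12
tool_pos: [0.5301, 0.3024, 0.208]
orientation: [-180.0, 0.0, -89.8]
force: [0.4, -0.6, -0.5]
opening: 0.0426
gripper_force: 0.0
```

Emit:
{"fn": "send_rows", "kwargs": {"plan": [[[0,0,0,0,0,0],[0,0,0,0,0,0]]]}}

```text
clock: 7.28
tool_pos: [0.53, 0.2981, 0.2084]
orientation: [180.0, -0.0, -90.0]
force: [-0.4, 0.0, 0.8]
opening: 0.0437
gripper_force: 0.0
```

Run:
```python
from h import *
w=snap('wrist','w2.png');a=snap('scene');b=snap('side')
print(np.array(w['pose']).round(3)[:3,3])
print('bottle',plane(a,362.6,261,.19),plane(b,173,266,.19))
for n,lo,hi in(('or',(4,170,100),(17,255,255)),('ye',(22,150,120),(32,255,255))):
    for x in wblob(w,lo,hi,40): print(n,x)
o=ctrl.get_obs();print(o['tool_pos'],o['clock'])
```

```text
[0.531 0.23  0.366]
bottle [0.70061268 0.35054801 0.19      ] [0.68973119 0.36260787 0.19      ]
ye ([275, 133, 18, 12, 101], [283.4, 139.3])
[0.53034882 0.29740168 0.20883064] 7.4333
```

View pics/w2.png

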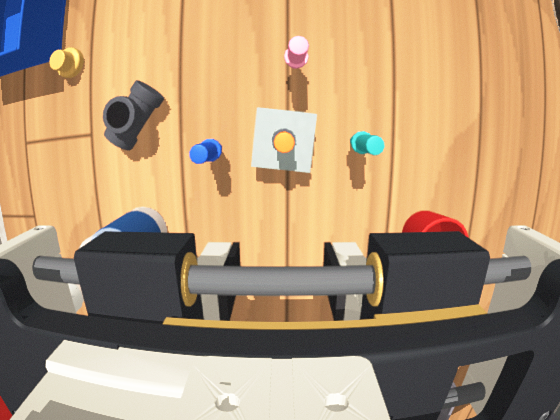

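Wrist view: the orange handle top is at (284,141), centred on the grey stand, with blue, turquoise and pink well clear of it.

Run:
```python
from h import *
w=snap('wrist');p=wplane(w,283.8,140.5,.092);print(p,p-ctrl.get_obs()['tool_pos'])
```

```text
[0.52907644 0.24123092 0.092     ] [-0.0013186  -0.05623817 -0.11688074]
```

Scaled: 15.2 cm / 75 = 0.2027, 5.5 cm / 75 = 0.0733.

Emit:
{"fn": "send_rows", "kwargs": {"plan": [[[0.0333,0.0013,0.0267,0,0,0],[0.0667,0.0013,0.06,0,0,0],[0.0733,0.0013,0.1,0,0,0],[0.0733,0.0013,0.12,0,0,0],[0.0733,0.0013,0.12,0,0,0],[0.0733,0.0013,0.1467,0,0,0],[0.0733,0.0013,0.18,0,0,0],[0.0733,0.0013,0.2027,0,0,0]]]}}

```text
clock: 8.15
tool_pos: [0.5298, 0.2436, 0.0567]
orientation: [-179.9, 0.1, -90.0]
force: [-0.3, -0.6, 0.2]
opening: 0.044
gripper_force: 0.0
```

Emit:
{"fn": "send_rows", "kwargs": {"plan": [[[0,0,0,0,0,0],[0,0,0,0,0,0]]]}}

```text
clock: 8.32
tool_pos: [0.5296, 0.2435, 0.0572]
orientation: [180.0, -0.0, -90.0]
force: [-0.3, 0.1, 0.8]
opening: 0.0444
gripper_force: 0.0
```

Emit:
{"fn": "send_rows", "kwargs": {"plan": [[[0,0,0,0,0,0],[0,0,0,0,0,0],[0,0,0,0,0,0],[0,0,0,0,0,0],[0,0,0,0,0,0],[0,0,0,0,0,0],[0,0,0,0,0,0]]], "fingers": 0}}

```text
clock: 8.9
tool_pos: [0.5294, 0.2437, 0.0573]
orientation: [-180.0, 0.0, -90.0]
force: [-1.5, -0.3, 6.5]
opening: 0.0174
gripper_force: 30.0
```

Scaled: -12 cm / 75 = -0.16, -1.5 cm / 75 = -0.02.

Emit:
{"fn": "send_rows", "kwargs": {"plan": [[[0,0,-0.0093,0,0,0],[0,0,-0.02,0,0,0],[0,0,-0.0333,0,0,0],[0,0,-0.0533,0,0,0],[0,0,-0.08,0,0,0],[0,0,-0.12,0,0,0],[0,0,-0.16,0,0,0],[0,0,-0.16,0,0,0]]]}}

```text
clock: 9.57
tool_pos: [0.5322, 0.2452, 0.184]
orientation: [-179.5, 0.3, -89.9]
force: [1.1, 1.2, -2.1]
opening: 0.0174
gripper_force: 30.0
```

Scaled: 26 cm / 75 = 0.3467, 25 cm / 75 = 0.3333.

Emit:
{"fn": "send_rows", "kwargs": {"plan": [[[0.04,0.0093,0,0,0,0],[0.08,0.0187,0,0,0,0],[0.1333,0.032,0,0,0,0],[0.1867,0.0453,0,0,0,0],[0.24,0.06,0,0,0,0],[0.2933,0.0733,0,0,0,0],[0.3333,0.084,0,0,0,0],[0.3467,0.084,0,0,0,0]]]}}

```text
clock: 10.23
tool_pos: [0.464, -0.0197, 0.1773]
orientation: [-180.0, 0.0, -90.1]
force: [-0.1, 0.2, -1.8]
opening: 0.017
gripper_force: 30.0
```

Emit:
{"fn": "send_rows", "kwargs": {"plan": [[[0,0,0,0,0,0],[0,0,0,0,0,0],[0,0,0,0,0,0]]]}}

```text
clock: 10.48
tool_pos: [0.4667, -0.016, 0.177]
orientation: [-180.0, 0.0, -90.0]
force: [0.2, 0.6, -1.2]
opening: 0.0175
gripper_force: 30.0
```

Run:
```python
from h import *
o=ctrl.get_obs();print(o['tool_pos'],o['orientation'],o['force'],o['opening'],o['clock'])
w=snap('wrist','w3.png')
h=cv2.cvtColor(w['img'],cv2.COLOR_RGB2HSV)
for x in wblob(w,(20,150,120),(32,255,255),100):
    print(x)
    X,Y,W,H,_=x[0]
    c=w['img'][Y:Y+H,X:X+W].sum(2); m=h[Y:Y+H,X:X+W,2]
    if x[0][1]<260 and W<120: cv2.imwrite('pics/w3c.png',cv2.resize(w['img'][max(0,Y-60):Y+H+60,X-80:X+W+80,::-1],None,fx=3,fy=3,interpolation=2));print('off',X-80,max(0,Y-60))
```

```text
[ 0.46668605 -0.01596168  0.17697837] [-1.79952762e+02  2.02680915e-02 -9.00012708e+01] [ 0.16221112  0.59587494 -1.19478913] 0.017503961096017706 10.4833
([254, 99, 54, 49, 1869], [280.6, 123.2])
off 174 39
```

View pics/w3c.png

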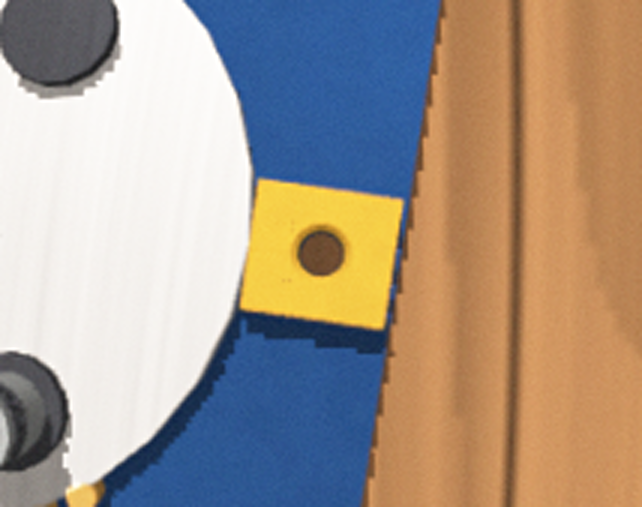

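Brown bench shows through the hole at crop (320,252), i.e. pixel (280.7,123.0), so the ear and plate holes are aligned.

Run:
```python
from h import *
w=snap('wrist');p=wplane(w,280.7,123,.038);t=p[:2]+[0.0003,.0025];o=ctrl.get_obs()
print(p,t,t-o['tool_pos'][:2],o['tool_pos'],p-[0,0,0])
a=snap('scene');b=snap('side')
# pin handle/shank check: orange blobs
for s in(a,b):
    print([x for x in blobs(s,(6,170,100),(17,255,255),15)[0] if 220<x[1][0]<360 and 100<x[1][1]<260])
cv2.imwrite('pics/s4.png',cv2.resize(b['img'][100:260,230:420,::-1],None,fx=4,fy=3.75))
```

```text
[ 0.46816281 -0.08687959  0.038     ] [ 0.46846281 -0.08437959] [ 0.00188351 -0.06878016] [ 0.46657929 -0.01559943  0.17664692] [ 0.46816281 -0.08687959  0.038     ]
[]
[([321, 165, 8, 20, 129], [324.7, 174.1])]
```

Scaled: 7.4 cm / 75 = 0.0987, 6.9 cm / 75 = 0.092.

Emit:
{"fn": "send_rows", "kwargs": {"plan": [[[0.04,-0.0013,0,0,0,0],[0.08,-0.0027,0,0,0,0],[0.092,-0.0027,0.0267,0,0,0],[0.092,-0.0027,0.0533,0,0,0],[0.092,-0.0027,0.08,0,0,0],[0.092,-0.0027,0.0987,0,0,0],[0.092,-0.0027,0.0987,0,0,0],[0.092,-0.0027,0.0987,0,0,0]]]}}

```text
clock: 11.35
tool_pos: [0.468, -0.0852, 0.1022]
orientation: [179.9, -0.0, -89.9]
force: [-0.5, 0.0, -1.8]
opening: 0.0177
gripper_force: 30.0
```

Emit:
{"fn": "send_rows", "kwargs": {"plan": [[[0,0,0,0,0,0],[0,0,0,0,0,0]]]}}

```text
clock: 11.52
tool_pos: [0.4692, -0.0851, 0.1037]
orientation: [-179.9, 0.0, -90.0]
force: [0.6, -0.1, -1.7]
opening: 0.0173
gripper_force: 30.0
```

Run:
```python
from h import *
o=ctrl.get_obs();print(o['tool_pos'],o['force'])
a=snap('scene');b=snap('side')
A=cv2.resize(a['img'][165:235,250:320,::-1],(400,400),interpolation=2)
B=cv2.resize(b['img'][165:235,290:360,::-1],(400,400),interpolation=2)
cv2.imwrite('pics/s5.png',np.hstack([A,B]))
```

```text
[ 0.46916834 -0.08510565  0.10366808] [ 0.60728007 -0.11440201 -1.66894835]
```

View pics/s5.png

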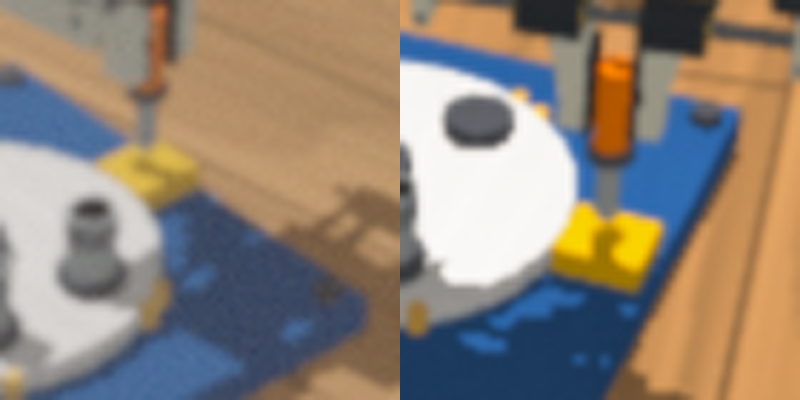

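Pin foot is above the hole in both views (side foot (608,213), hole ≈(609,234), consistent with the 12 mm height). Lowering gently.

Scaled: 1.5 cm / 75 = 0.02, 1.3 cm / 75 = 0.0173.

Emit:
{"fn": "send_rows", "kwargs": {"plan": [[[0,0,0.0053,0,0,0],[0,0,0.0107,0,0,0],[0,0,0.0147,0,0,0],[0,0,0.0173,0,0,0],[0,0,0.02,0,0,0],[0,0,0.02,0,0,0]]]}}

```text
clock: 12.12
tool_pos: [0.4679, -0.0856, 0.087]
orientation: [180.0, -0.0, -90.0]
force: [0.8, -0.8, -0.9]
opening: 0.0177
gripper_force: 30.0
```

Emit:
{"fn": "send_rows", "kwargs": {"plan": [[[0,0,0.0027,0,0,0],[0,0,0.0053,0,0,0],[0,0,0.0053,0,0,0]]]}}

```text
clock: 12.37
tool_pos: [0.468, -0.0855, 0.0832]
orientation: [180.0, -0.0, -90.0]
force: [0.1, 0.1, -1.6]
opening: 0.017
gripper_force: 30.0
```

Scaled: 1 cm / 75 = 0.0133, 0.8 cm / 75 = 0.0107.

Emit:
{"fn": "send_rows", "kwargs": {"plan": [[[0,0,0.004,0,0,0],[0,0,0.008,0,0,0],[0,0,0.0107,0,0,0],[0,0,0.0133,0,0,0],[0,0,0.0133,0,0,0]]]}}

```text
clock: 12.78
tool_pos: [0.4679, -0.0855, 0.0731]
orientation: [180.0, -0.0, -90.0]
force: [-0.3, -0.5, -1.3]
opening: 0.0173
gripper_force: 30.0
```

Scaled: 0.4 cm / 75 = 0.0053, 0.2 cm / 75 = 0.0027.

Emit:
{"fn": "send_rows", "kwargs": {"plan": [[[0,0,0.0027,0,0,0],[0,0,0.0053,0,0,0],[0,0,0.0053,0,0,0]]]}}

```text
clock: 13.03
tool_pos: [0.468, -0.0855, 0.0692]
orientation: [180.0, -0.0, -90.0]
force: [0.3, 0.8, -1.9]
opening: 0.0176
gripper_force: 30.0
```

Past the plate surface with no resistance. Continuing down.

Scaled: 1.1 cm / 75 = 0.0147, 0.9 cm / 75 = 0.012.

Emit:
{"fn": "send_rows", "kwargs": {"plan": [[[0,0,0.004,0,0,0],[0,0,0.008,0,0,0],[0,0,0.012,0,0,0],[0,0,0.0147,0,0,0],[0,0,0.0147,0,0,0],[0,0,0.0147,0,0,0]]]}}

```text
clock: 13.53
tool_pos: [0.4681, -0.0855, 0.0584]
orientation: [180.0, -0.0, -90.0]
force: [-0.4, -0.5, -1.3]
opening: 0.0173
gripper_force: 30.0
```

Scaled: 0.2 cm / 75 = 0.0027, 0.1 cm / 75 = 0.0013.

Emit:
{"fn": "send_rows", "kwargs": {"plan": [[[0,0,0.0013,0,0,0],[0,0,0.0027,0,0,0],[0,0,0.0027,0,0,0]]]}}

```text
clock: 13.78
tool_pos: [0.4682, -0.0855, 0.0565]
orientation: [180.0, 0.0, -90.0]
force: [-0.2, -0.4, -1.1]
opening: 0.0172
gripper_force: 30.0
```

Scaled: 0.1 cm / 75 = 0.0013, 0.05 cm / 75 = 0.0007.

Emit:
{"fn": "send_rows", "kwargs": {"plan": [[[0,0,0.0007,0,0,0],[0,0,0.0013,0,0,0],[0,0,0.0013,0,0,0]]]}}

```text
clock: 14.03
tool_pos: [0.4681, -0.0855, 0.0555]
orientation: [180.0, -0.0, -90.0]
force: [0.3, 1.2, -1.4]
opening: 0.0178
gripper_force: 30.0
```

Emit:
{"fn": "send_rows", "kwargs": {"plan": [[[0,0,0.0007,0,0,0],[0,0,0.0013,0,0,0],[0,0,0.0013,0,0,0]]]}}

```text
clock: 14.28
tool_pos: [0.4683, -0.0856, 0.0552]
orientation: [-180.0, -0.0, -90.0]
force: [-2.6, 0.5, 6.7]
opening: 0.0174
gripper_force: 30.0
```

The collar seated at the expected height with about 7 N. Releasing.

Emit:
{"fn": "send_rows", "kwargs": {"plan": [[[0,0,0,0,0,0],[0,0,0,0,0,0],[0,0,0,0,0,0],[0,0,0,0,0,0],[0,0,0,0,0,0]]], "fingers": 0.5}}

```text
clock: 14.7
tool_pos: [0.4682, -0.0855, 0.0545]
orientation: [-180.0, -0.0, -90.0]
force: [1.1, 0.2, 0.8]
opening: 0.042
gripper_force: 0.0
```

Scaled: -14 cm / 75 = -0.1867, -12 cm / 75 = -0.16.

Emit:
{"fn": "send_rows", "kwargs": {"plan": [[[0,0,-0.0133,0,0,0],[0,0,-0.04,0,0,0],[0,0,-0.08,0,0,0],[0,0,-0.12,0,0,0],[0,0,-0.16,0,0,0],[-0.0533,0,-0.1867,0,0,0],[-0.0933,0,-0.1867,0,0,0],[-0.0933,0,-0.1867,0,0,0]]]}}

```text
clock: 15.37
tool_pos: [0.4695, -0.012, 0.1965]
orientation: [-179.7, 0.1, -89.9]
force: [0.0, 0.4, -0.7]
opening: 0.0441
gripper_force: 0.0
```

Emit:
{"fn": "send_rows", "kwargs": {"plan": [[[0,0,0,0,0,0],[0,0,0,0,0,0]]]}}

```text
clock: 15.53
tool_pos: [0.4679, -0.0155, 0.1943]
orientation: [180.0, -0.0, -89.9]
force: [1.0, -0.2, -0.2]
opening: 0.0437
gripper_force: 0.0
```

Run:
```python
from h import *
print(ctrl.get_obs()['force'])
a=snap('scene');b=snap('side')
A=cv2.resize(a['img'][165:235,250:320,::-1],(400,400),interpolation=2)
B=cv2.resize(b['img'][165:235,290:360,::-1],(400,400),interpolation=2)
cv2.imwrite('pics/s6.png',np.hstack([A,B]))
o=[x for x in blobs(b,(6,170,100),(17,255,255),30)[0] if 290<x[1][0]<360];print(o)
for x in o:
  X,Y,W,H,_=x[0];print(proj(b,np.array([.4665,-.086,.090])),proj(b,np.array([.4665,-.086,.044])))
```

```text
[ 1.01192414 -0.20555166 -0.22554416]
[([323, 190, 7, 16, 78], [326.2, 198.0])]
[327.29424936 190.70755577] [326.30034083 204.2209673 ]
```

View pics/s6.png

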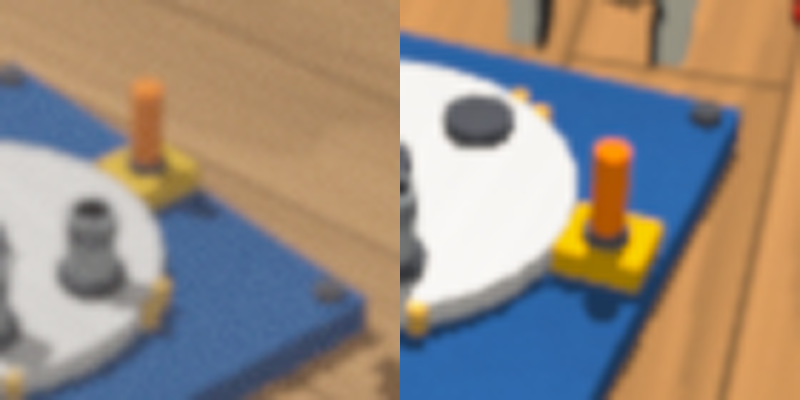

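The pin stands upright with its collar down on the ear (side crop (607,235)), and the gripper is clear of it. Handing in.

```bash
python3 -c "
from plant import ctrl
print(ctrl.close_job())"
```

```text
the job is handed in; nothing more can be done
None
```

The table clicked into its next detent, the orange lock pin is upright and fully home in the ear with its collar down, the gripper has let go and stands clear, and the job is handed in at about 16 s.

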